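# Tighten the chamber cover evenly

### The job

Close the vacuum chamber's gasketed cover by tightening its four wing screws clockwise, evenly and in cross order, each time a screw and then the one diagonally opposite before the other pair. In a first round give each screw only about an eighth of a turn; in a second round, again crosswise, tighten each by feel until it is snug (it bites on the gasket at about 0.3 newton metre; go a little past that), without overtightening and crushing the gasket. Leave the timer, the bottle and the pen beside the chamber where they are.

Things in the scene. Friction and masses are not known exactly. Their poses are not given: they have to be found in the camera images.
- chamber: small grey square vacuum chamber standing on the bench, 136 x 136 mm, 40 mm high, fixed; black foot, a hose port sticks 28 mm out of its far (+x) side. Origin: centre of its underside, z up. On it lie a flat 107 mm ring gasket (2 mm) and the cover
- cover: plain metal square cover plate 124 x 124 x 8 mm with a round sight glass (60 mm ring, 3 mm proud) in the middle, lying loose on the gasket with its top 50 mm above the bench. Origin: centre of its underside, 42 mm above the bench. The four wing screws stand at (+-48, +-48) mm in its frame
- timer: small white bench timer 58 x 64 x 18 mm, lying loose about 13 cm to the right of the chamber's centre. Origin: centre of its underside
- small_blue_bottle: dark blue bottle, 54 mm across, 95 mm high, standing loose to the right of the chamber. Origin: centre of its underside
- marker: white marker pen with blue cap, 16 x 130 x 17 mm, lying loose to the left of the chamber. Origin: centre of its underside
- wing_a (a point): dark steel wing screw at the near left corner (chamber's frame, x is far, y left), diagonal to wing_c. Point: on the screw axis in mid-blade, 65.5 mm above the bench (it does not sink noticeably). z up, x along the wing blade (32 mm), y through it (9 mm, flat parallel faces); blade 18 mm high (+-9 mm about the point), under it a round collar 21 mm wide, 5 mm thick. Any yaw
- wing_b (a point): dark steel wing screw at the near right corner (chamber's frame, x is far, y left), diagonal to wing_d. Like wing_a. Clockwise from above tightens. Each screw has its own unknown 1.05 to 1.55 rad to go until it bites, which the blade's yaw does not show
- wing_c (a point): dark steel wing screw at the far right corner (chamber's frame, x is far, y left), diagonal to wing_a. Like wing_a. Torque to turn any of the four: 0.03 N m until it bites on the gasket; there it jumps to 0.30 N m (snug from 0.05 rad past this) and grows by 0.3 N m per rad; from 0.48 N m, 0.6 rad past the bite, the gasket is crushed. It stays where it is left
- wing_d (a point): dark steel wing screw at the far left corner (chamber's frame, x is far, y left), diagonal to wing_b. Like wing_a. With the arm standing still after a step, the twist felt past the bite may relax to 0.1 to 0.2 N m; before the bite it stays below 0.05 N m. A grip of about 40 N on the blade is needed past the bite
- tip_a (a point): one end of the blade of wing_a, 16 mm from the screw axis
- squeeze_a (a joint): how far (rad) the screw wing_a has been turned past the point where it bites on the gasket; 0 as long as it is not yet there, whatever its yaw
- tip_b (a point): one end of the blade of wing_b, 16 mm from the screw axis
- squeeze_b (a joint): how far (rad) the screw wing_b has been turned past the point where it bites on the gasket; 0 as long as it is not yet there, whatever its yaw
- tip_c (a point): one end of the blade of wing_c, 16 mm from the screw axis
- squeeze_c (a joint): how far (rad) the screw wing_c has been turned past the point where it bites on the gasket; 0 as long as it is not yet there, whatever its yaw
- tip_d (a point): one end of the blade of wing_d, 16 mm from the screw axis
- squeeze_d (a joint): how far (rad) the screw wing_d has been turned past the point where it bites on the gasket; 0 as long as it is not yet there, whatever its yaw

How it is judged:
By the outcome, as a careful person would: the job done as asked, in the order asked, and still so for the second after the job is handed in, with the robot touching nothing.
It also fails if it takes over 72 s, if anything falls off the work surface, if the arm or the gripper's body presses on something with over 40 N, if the wrist force passes 120 N, or if a joint passes its speed limit or range.

### The arm

A 7-joint arm with a two-finger parallel gripper is mounted at the origin on a cart in front of the work surface, level with it; the furniture and walls round the work are solid. World frame = base frame: x ahead of the robot, y to its left, z up, the work surface at z = 0. Lengths are in m, angles in rad, forces in N, time in s.
With the tool pointing down it reaches from about 0.4 to 0.875 m from the base axis. Payload 6.5 kg.
Tool frame: the origin (TCP) lies at the very end of the fingers, on their centre line; the grasp point (between the pads) lies 19 mm behind it (grasp_offset is the distance from the TCP to the grasp point, in m); z points along the fingers, y is the line along which they close (so a half turn about z gives the same grasp; the last joint's range is limited). The gripper opens to 88 mm and grips with 3 to 60 N. Pads are 18 mm wide; open, the fingers measure 123 mm over their backs; the gripper's body (75 mm by 187 mm) begins 45 mm behind the grasp point.
Start: joints at [1.143, 0.536, -0.004, 1.538, 0.003, 1.067, -0.071], TCP at [0.23, -0.608, 0.239] pointing down, gripper open.
Joint ranges: [-2.7, 2.7], [-0.37, 2.16], [-1.27, 1.26], [0.24, 2.4], [-1.31, 4.45], [0.19, 1.91], [-2.76, 2.76]. Speed limits (rad/s): [2.39, 2.39, 3.14, 3.14, 3.14, 3.14, 3.14].

### API

Orientations are given as a unit quaternion [x, y, z, w].
In Python, from station import * gives the robot as it stands.
- The arm moves only by the tool apply_moves, never from a script. Its argument "series" is a list of rows, each an object with "translation": the shift along the tool's x, y, z in m, a list of three; "angular": the turn, a rotation vector about the tool's x, y, z in rad, a list of three; "grip": the closure, from 0 (fully open) to 1 (shut). In form: [{"translation": [x, y, z], "angular": [wx, wy, wz], "grip": grip}, ...]. A call has 1 to 10 rows; each row is the pose to reach, as a shift and turn from the pose commanded when the call began, along the tool's axes at that moment; what a row does not reach only later rows make up. A row lasts 1/10 s, in which the tool goes at most 50 mm and 8.59 degrees, less where a joint would pass 70% of its speed; a pose out of reach is approached as far as the arm can. A call with a gripper value outside its range is refused whole. The fingers move at their own pace and stop on an object; "grip_force" is the grip in N (left out, the last holds). Time passes only in rows, so rows that repeat a pose let the fingers close. It gives the time, the measured TCP pose, the force, the opening and the grip force at its end, in the units of the state.
- get_state(): the state, without advancing time (a new reading comes with each control period).
- get_image(name): name is "scene" or "side" or "wrist"; returns a dict with "color" (384x512x3 uint8, blue, green, red), "mtx" (3x3 intrinsics, pixels), "R" (3x3) and "t" (3): a world point X has camera coordinates R X + t. Camera axes: x right, y down, z forward; pixel columns grow to the right and rows downward; lengths in m; the calibration is good to about 2 mm. A picture is of the moment at which its call begins. There is no depth.
- finish_job(): hands the job in; it is judged then, once.
The state is a dict: "t": time; "qpos": joint angles; "dq": joint speeds; "effort": joint torques, N m; "tool_pos": TCP position; "tcp_rot": TCP orientation; "force": force on the tool from outside, world axes, zero at the start; "moment": the same for the moment, N m; "opening": opening from 0.0 (shut) to 1.0 (fully open); "finger_force": force on a finger pad.
Only numpy, scipy, OpenCV 4.12 (cv2) and the standard library are available. Lean on these libraries where they do the work, as an engineer would, in place of code of your own. Each camera call takes 0.05 s, during which the arm holds its last target. There are 200 camera calls.

## Working session

There is one attempt and no reset: what is moved stays moved. The work goes in short steps, Python scripts to look and compute and a tool call to move; the robot and the scene stay as the last step left them, time stands still between calls to the robot, and variables do not carry over. Pictures are saved under pics/ and viewed, at most 10 in all, crops included, and the job is handed in when it is done.

Besides the shell and the picture viewer there is one more tool, called after ">>>" as name([rows], argument=value, ...), one row to a line, values as JSON. apply_moves: Moves the arm, as the interface text tells. Its arguments: {"type":"object","properties":{"series":{"type":"array","items":{"type":"object","properties":{"translation":{"type":"array","items":{"type":"number"}},"angular":{"type":"array","items":{"type":"number"}},"grip":{"type":"number"}}}},"grip_force":{"type":"number"}},"required":["series"]}

```bash
mkdir -p pics; python3 - <<'E'
from station import *
import cv2,numpy as np
s=get_state();print({k:np.round(v,3) for k,v in s.items()})
a=get_image("scene");b=get_image("side");
for n,i in(("scene",a),("side",b)):
    cv2.imwrite(f"pics/{n}0.png",cv2.resize(i["color"],(800,600),interpolation=cv2.INTER_CUBIC));np.savez(f"{n}0.npz",**i)
    print(n,-i["R"].T@i["t"],i["mtx"][0],i["R"][2])
E
```

```text
{'t': np.float64(0.0), 'qpos': array([ 1.143,  0.537, -0.004,  1.539,  0.003,  1.067, -0.071]), 'dq': array([ 0.002,  0.002, -0.001, -0.   ,  0.001, -0.001,  0.   ]), 'effort': array([-0.0000e+00, -5.7098e+01,  9.9100e-01, -2.5160e+01, -5.6000e-02,
        1.8000e-02,  0.0000e+00]), 'tool_pos': array([ 0.23 , -0.607,  0.238]), 'tcp_rot': array([ 0.984,  0.18 , -0.   , -0.001]), 'force': array([-0.471, -1.092, -1.401]), 'moment': array([-0.009, -0.006, -0.007]), 'finger_force': np.float64(0.0), 'opening': np.float64(0.998)}
scene [-0.08105771 -0.41650811  0.51699907] [488.28926811   0.         249.09306372] [ 0.73340531  0.46527381 -0.49561773]
side [ 0.72596305 -0.63699949  0.63795644] [441.69121273   0.         251.36448784] [-0.2004711   0.72236225 -0.6618188 ]
```

View pics/scene0.png

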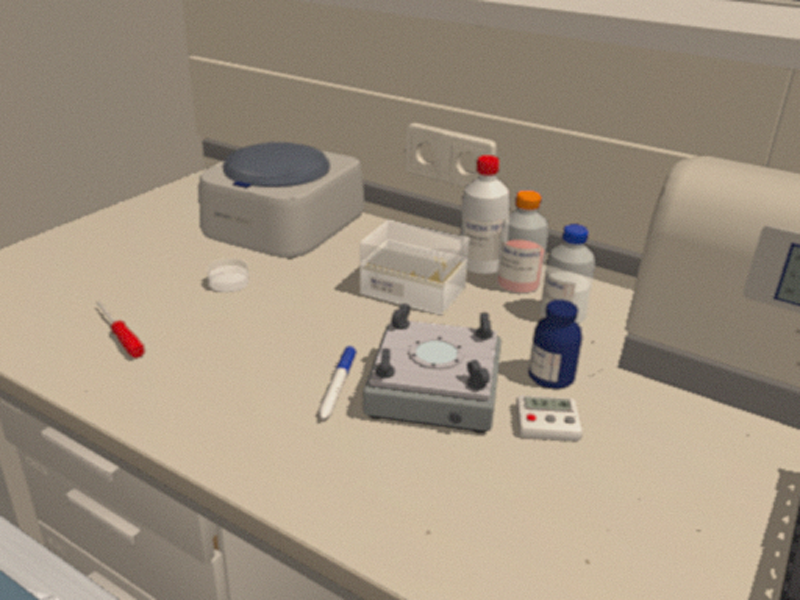

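View pics/side0.png

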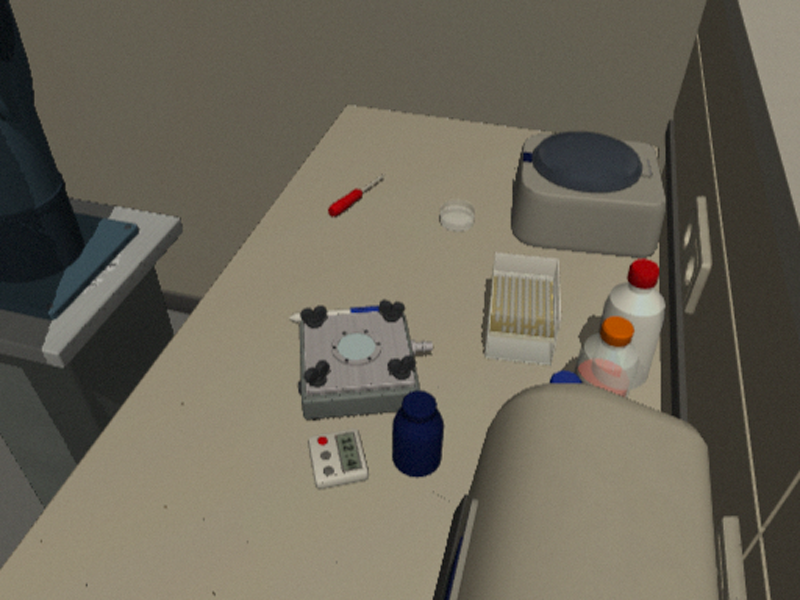

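The scene view shows the screws at about a(386,364), b(478,374), c(485,325), d(401,317). In the side view they are at a(314,316), b(316,373), c(402,367), d(392,311). Next I triangulate.

```bash
cat > h.py <<'E'
import numpy as np,cv2
from scipy.spatial.transform import Rotation as Ro
def P(i): return i["mtx"]@np.c_[i["R"],i["t"]]
def tri(i,j,p,q):
    X=cv2.triangulatePoints(P(i),P(j),np.array(p,float).T,np.array(q,float).T);return (X[:3]/X[3]).T
def proj(i,X):
    x=P(i)@np.r_[X,1];return x[:2]/x[2]
def onplane(i,p,z):
    d=i["R"].T@np.linalg.solve(i["mtx"],[p[0],p[1],1]);c=-i["R"].T@i["t"];return c+d*(z-c[2])/d[2]
def tool(s):return Ro.from_quat(s["tcp_rot"])
E
python3 - <<'E'
from h import *
i=dict(np.load("scene0.npz"));j=dict(np.load("side0.npz"))
s=.64
p=np.array([(386,364),(478,374),(485,325),(401,317),(435,353)])*s;q=np.array([(314,316),(316,373),(402,367),(392,311),(357,347)])*s
X=tri(i,j,p,q);print(X.round(4));c=X[:4].mean(0);print(c, X[3]-X[0],X[2]-X[1])
from station import get_state
st=get_state();r=tool(st);print(r.as_matrix().round(3)); print(r.inv().apply(np.r_[c[:2],.28]-st["tool_pos"]).round(3))
w=get_image("wrist") if 0 else None
E
```

```text
[[ 0.4677 -0.0664  0.0634]
 [ 0.5038 -0.1548  0.0653]
 [ 0.5935 -0.1175  0.0643]
 [ 0.5564 -0.0289  0.0624]
 [ 0.5304 -0.0898  0.0509]]
[ 0.53035991 -0.09191573  0.06387302] [ 0.08874247  0.03748557 -0.00099362] [ 0.08971285  0.03725614 -0.00101965]
[[ 0.935  0.354 -0.001]
 [ 0.354 -0.935  0.001]
 [-0.    -0.002 -1.   ]]
[ 0.464 -0.376 -0.042]
```

>>> apply_moves([
  {"translation":[0.04,-0.03,-0.005],"angular":[0,0,0],"grip":0},
  {"translation":[0.08,-0.06,-0.01],"angular":[0,0,0],"grip":0},
  {"translation":[0.12,-0.09,-0.015],"angular":[0,0,0],"grip":0},
  {"translation":[0.16,-0.12,-0.02],"angular":[0,0,0],"grip":0},
  {"translation":[0.2,-0.15,-0.025],"angular":[0,0,0],"grip":0},
  {"translation":[0.24,-0.18,-0.03],"angular":[0,0,0],"grip":0},
  {"translation":[0.28,-0.21,-0.035],"angular":[0,0,0],"grip":0},
  {"translation":[0.32,-0.24,-0.04],"angular":[0,0,0],"grip":0},
  {"translation":[0.36,-0.27,-0.04],"angular":[0,0,0],"grip":0},
  {"translation":[0.39,-0.31,-0.04],"angular":[0,0,0],"grip":0},
])

```text
t: 1.1
tool_pos: [0.4861, -0.18, 0.2788]
tcp_rot: [0.984, 0.18, 0.001, 0.0]
force: [0.7, -0.2, 0.1]
opening: 1.001
finger_force: 0.0
```

```bash
python3 - <<'E'
from station import *
from h import *
s=get_state();r=tool(s);print(s["t"],s["tool_pos"],s["qpos"].round(3) if hasattr(s["qpos"],'round') else s["qpos"]);print(r.inv().apply(np.r_[.53,-.092,.28]-s["tool_pos"]).round(3))
w=get_image("wrist");np.savez("w0.npz",**w)
C=-w["R"].T@w["t"];print("cam in tool",r.inv().apply(C-s["tool_pos"]),r.inv().apply(w["R"][2]),w["mtx"][0])
for X in [(0.4677,-.0664,.065),(.5038,-.1548,.065),(.5935,-.1175,.065),(.5564,-.0289,.065)]:print(proj(w,X))
E
```

```text
1.1 [ 0.48605366 -0.18004913  0.27879424] [ 0.448  0.277 -0.216  1.831  0.068  1.039 -1.004]
[ 0.072 -0.067 -0.001]
cam in tool [ 7.07820520e-02  9.18591294e-05 -1.46831418e-01] [-2.77378463e-01  7.33521198e-04  9.60760454e-01] [292.73213619   0.         257.26576232]
[165.0877783  146.39806722]
[242.75980637 144.38983394]
[238.8530257   58.46133647]
[154.51972739  61.60038233]
```

>>> apply_moves([
  {"translation":[0.03,-0.025,0.04],"angular":[0,0,0],"grip":0.7},
  {"translation":[0.06,-0.05,0.08],"angular":[0,0,0],"grip":0.7},
  {"translation":[0.072,-0.067,0.11],"angular":[0,0,0],"grip":0.7},
  {"translation":[0.072,-0.067,0.11],"angular":[0,0,0],"grip":0.7},
])

```text
t: 1.55
tool_pos: [0.5256, -0.0884, 0.1639]
tcp_rot: [0.983, 0.183, -0.004, -0.003]
force: [-0.2, 0.1, -0.9]
opening: 0.663
finger_force: 0.0
```

```bash
python3 - <<'E'
from station import *
from h import *
s=get_state();print(s["t"],s["tool_pos"],s["qpos"],s["opening"],s["moment"])
w=get_image("wrist");np.savez("w1.npz",**w)
b=w["color"]
cv2.imwrite("pics/w1.png",cv2.resize(b,(800,600),interpolation=cv2.INTER_CUBIC))
E
```

```text
1.55 [ 0.5255675  -0.08839991  0.16392424] [ 0.2741166   0.45469612 -0.24123276  1.89361679  0.1396542   0.81831536
 -1.24205951] 0.6634929096972337 [0.01289176 0.05421733 0.03531687]
```

View pics/w1.png

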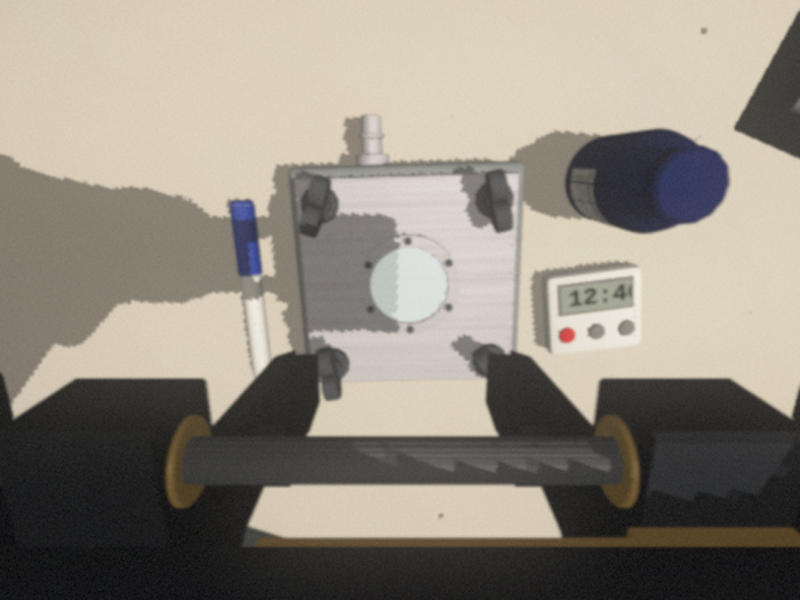

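The chamber fills the middle of this view. Screws d(318,205), c(497,200) and a(328,372) are visible, but b(490,360) is hidden by a finger. I'll back off 50 mm and look again.

>>> apply_moves([
  {"translation":[-0.035,0,0],"angular":[0,0,0],"grip":0.7},
  {"translation":[-0.055,0,0],"angular":[0,0,0],"grip":0.7},
  {"translation":[-0.055,0,0],"angular":[0,0,0],"grip":0.7},
])

```text
t: 1.9
tool_pos: [0.4744, -0.1161, 0.1695]
tcp_rot: [0.984, 0.178, -0.001, 0.001]
force: [-0.2, -0.3, -0.1]
opening: 0.343
finger_force: 0.0
```

```bash
python3 - <<'E'
from station import *
from h import *
s=get_state();print(s["t"],s["tool_pos"],s["tcp_rot"])
w=get_image("wrist");np.savez("w2.npz",**w)
b=w["color"]
out=[]
for n,X in dict(d=(.5564,-.0289,.065),c=(.5935,-.1175,.065),a=(0.4677,-.0664,.065),b=(.5038,-.1548,.065)).items():
    u,v=np.round(proj(w,X)).astype(int);u0=u-28;v0=v-21
    print(n,u0,v0)
    c=cv2.resize(b[v0:v0+42,u0:u0+56],(400,300),interpolation=cv2.INTER_CUBIC)
    c=cv2.convertScaleAbs(c,alpha=2,beta=0);out.append(c)
cv2.imwrite("pics/w2.png",np.vstack([np.hstack(out[:2]),np.hstack(out[2:])]))
E
```

```text
1.9 [ 0.47435485 -0.11614265  0.16952773] [ 9.84079907e-01  1.77723267e-01 -7.01501241e-04  8.27493268e-04]
d 162 36
c 283 31
a 173 155
b 282 152
```

View pics/w2.png

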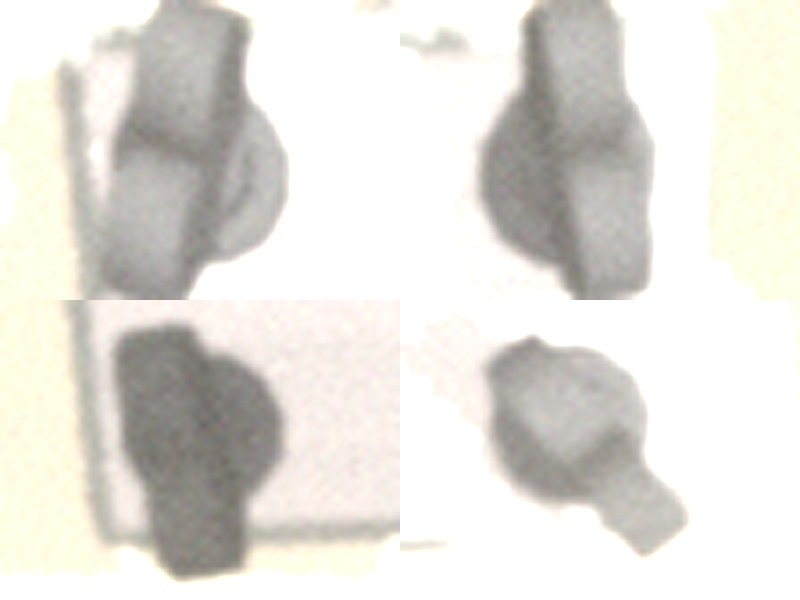

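The crops show each blade's top face from end to end:
- d from (190,3) to (145,283).
- c from (186,3) to (216,288).
- a from (155,30) to (210,270).
- b from (113,50) to (264,235).

All four are in crop-local pixels.

```bash
python3 - <<'E'
from h import *
w=dict(np.load("w2.npz"))
E=dict(d=((162,36),(190,3),(145,283)),c=((283,31),(186,3),(216,288)),a=((173,155),(155,30),(210,270)),b=((282,152),(113,50),(264,235)))
M={}
for n,(o,p,q) in E.items():
    A,B=[onplane(w,np.array(o)+(np.array(e)+.5)/7.143-.5,.0735) for e in(p,q)]
    d=A-B;M[n]=(A+B)/2;print(n,M[n].round(4),"len",np.hypot(*d[:2]).round(4),"yaw",np.degrees(np.arctan2(d[1],d[0])).round(1))
print(M['d']-M['a'],M['c']-M['b'],sum(M.values())/4)
# fit square pattern
L=dict(a=(-48,48),b=(-48,-48),c=(48,-48),d=(48,48))
c=sum(M.values())/4
th=np.angle(sum(complex(*(M[n]-c)[:2])*complex(*L[n]).conjugate() for n in L));print("yaw",np.degrees(th))
for n in L:
    z=complex(*c[:2])+complex(*L[n])*1e-3*np.exp(1j*th);print(n,round(z.real,4),round(z.imag,4))
E
```

```text
d [ 0.5556 -0.0274  0.0735] len 0.0282 yaw 6.8
c [ 0.5921 -0.1159  0.0735] len 0.0281 yaw 29.9
a [ 0.4694 -0.0647  0.0735] len 0.0297 yaw 30.0
b [ 0.5055 -0.1509  0.0735] len 0.0294 yaw 60.8
[ 8.61413485e-02  3.73096831e-02 -1.38777878e-17] [8.66418687e-02 3.50724388e-02 2.77555756e-17] [ 0.53065135 -0.08973796  0.0735    ]
yaw 22.649448675254682
a 0.4679 -0.0639
b 0.5048 -0.1525
c 0.5934 -0.1156
d 0.5565 -0.027
```

```bash
cat >> h.py <<'E'
SC=dict(a=(.4678,-.0649),b=(.5045,-.1535),c=(.5932,-.1166),d=(.5562,-.028))
def go(n,yaw,z=.0585,xy=None):
    from station import get_state
    s=get_state();r=tool(s)
    y=np.radians(yaw);X=np.array([np.cos(y),np.sin(y),0]);Z=np.array([0,0,-1.]);T=Ro.from_matrix(np.c_[X,np.cross(Z,X),Z])
    t=np.r_[SC[n] if xy is None else xy,z]
    m=r.as_matrix();print("t",s["t"],"pos",np.round(s["tool_pos"],4),"yaw",np.degrees(np.arctan2(m[1,0],m[0,0])).round(2),"q",np.round(s["qpos"],2),"mom",np.round(s["moment"],3),"F",np.round(s["force"],1),"op",s["opening"])
    print(n,"shift",r.inv().apply(t-s["tool_pos"]).round(4),"rot",(r.inv()*T).as_rotvec().round(4))
E
python3 -c "
from h import *
go('a',30)"
```

```text
t 1.95 pos [ 0.4764 -0.1151  0.1698] yaw 20.54 q [ 0.34  0.38 -0.24  2.    0.13  0.78 -1.18] mom [-0.025  0.017  0.022] F [ 0.  -0.9  0.3] op 0.31025548453021645
a shift [ 0.0095 -0.0503  0.1113] rot [ 0.0017 -0.0006 -0.1651]
```

>>> apply_moves([
  {"translation":[0.005,-0.025,0.03],"angular":[0,0,-0.1],"grip":0.7},
  {"translation":[0.0095,-0.05,0.06],"angular":[0,0,-0.165],"grip":0.7},
  {"translation":[0.0095,-0.05,0.075],"angular":[0,0,-0.165],"grip":0.7},
  {"translation":[0.0095,-0.05,0.075],"angular":[0,0,-0.165],"grip":0.7},
], grip_force=40)

```text
t: 2.35
tool_pos: [0.4679, -0.0623, 0.0927]
tcp_rot: [0.965, 0.261, -0.001, -0.001]
force: [0.3, -0.1, 0.5]
opening: 0.297
finger_force: 0.0
```

```bash
python3 - <<'E'
from station import *
from h import *
go('a',30)
a=get_image("scene");b=get_image("side")
o=[]
for i,(x,y) in((a,(.4678,-.0649)),(b,(.4678,-.0649))):
    u,v=np.round(proj(i,(x,y,.07))).astype(int);print(u,v)
    o.append(cv2.resize(i["color"][v-50:v+50,u-50:u+50],(400,400),interpolation=cv2.INTER_CUBIC))
cv2.imwrite("pics/chk.png",cv2.convertScaleAbs(np.hstack(o),alpha=1.5))
E
```

```text
t 2.35 pos [ 0.4679 -0.0623  0.0927] yaw 30.26 q [ 0.25  0.49 -0.26  2.09  0.22  0.59 -1.2 ] mom [-0.022 -0.031  0.03 ] F [ 0.3 -0.1  0.5] op 0.2974431699075493
a shift [-0.0014  0.0023  0.0342] rot [-0.0014  0.0012  0.0045]
246 229
201 199
```

View pics/chk.png

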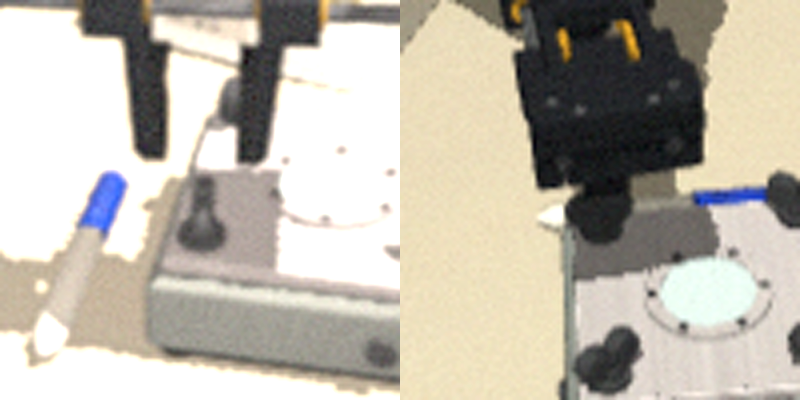

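The blade of screw a, at (203,215) in the left crop, lies directly under and between the two fingers. Both fingers are clear of the pen, so I'll go down and grip.

>>> apply_moves([
  {"translation":[0,0.0015,0.02],"angular":[0,0,0],"grip":0.7},
  {"translation":[0,0.0015,0.034],"angular":[0,0,0],"grip":0.7},
  {"translation":[0,0.0015,0.034],"angular":[0,0,0],"grip":0.7},
  {"translation":[0,0.0015,0.034],"angular":[0,0,0],"grip":1},
  {"translation":[0,0.0015,0.034],"angular":[0,0,0],"grip":1},
  {"translation":[0,0.0015,0.034],"angular":[0,0,0],"grip":1},
  {"translation":[0,0.0015,0.034],"angular":[0,0,0],"grip":1},
], grip_force=40)

```text
t: 3.15
tool_pos: [0.469, -0.0632, 0.0608]
tcp_rot: [0.965, 0.261, 0.001, -0.0]
force: [-2.4, 3.8, 5.9]
opening: 0.098
finger_force: 40.0
```

```bash
python3 -c "
from h import *
go('a',-15)"
```

```text
t 3.15 pos [ 0.469  -0.0632  0.0608] yaw 30.23 q [ 0.23  0.55 -0.23  2.1   0.24  0.52 -1.23] mom [0.796 0.552 0.026] F [-2.4  3.8  5.9] op 0.09760511751995934
a shift [-0.0019  0.0008  0.0023] rot [-7.000e-04 -1.100e-03  7.893e-01]
```

>>> apply_moves([
  {"translation":[-0.001,0,0],"angular":[0,0,0.12],"grip":1},
  {"translation":[-0.001,0,0],"angular":[0,0,0.24],"grip":1},
  {"translation":[-0.001,0,0],"angular":[0,0,0.36],"grip":1},
  {"translation":[-0.001,0,0],"angular":[0,0,0.48],"grip":1},
  {"translation":[-0.001,0,0],"angular":[0,0,0.6],"grip":1},
  {"translation":[-0.001,0,0],"angular":[0,0,0.72],"grip":1},
  {"translation":[-0.001,0,0],"angular":[0,0,0.785],"grip":1},
  {"translation":[-0.001,0,0],"angular":[0,0,0.785],"grip":1},
  {"translation":[-0.001,0,0],"angular":[0,0,0.785],"grip":1},
])

```text
t: 4.05
tool_pos: [0.469, -0.0644, 0.0608]
tcp_rot: [0.992, -0.128, 0.001, -0.0]
force: [0.3, 2.0, 8.4]
opening: 0.1
finger_force: 40.0
```

```bash
python3 -c "
from h import *
go('a',-15)"
```

```text
t 4.05 pos [ 0.469  -0.0644  0.0608] yaw -14.67 q [ 0.07  0.54 -0.03  2.11  0.03  0.49 -1.82] mom [ 0.353  0.143 -0.05 ] F [0.3 2.  8.4] op 0.09967560036487612
a shift [-0.001   0.0008  0.0023] rot [-0.0009 -0.0022  0.0058]
```

```bash
python3 -c "
from h import *
go('c',30)"
```

```text
t 4.05 pos [ 0.469  -0.0644  0.0608] yaw -14.67 q [ 0.07  0.54 -0.03  2.11  0.03  0.49 -1.82] mom [ 0.353  0.143 -0.05 ] F [0.3 2.  8.4] op 0.09967560036487612
c shift [0.1334 0.0191 0.0026] rot [ 1.000e-04 -2.400e-03 -7.796e-01]
```

>>> apply_moves([
  {"translation":[0,0,0],"angular":[0,0,0],"grip":0.7},
  {"translation":[0,0,0],"angular":[0,0,0],"grip":0.7},
  {"translation":[0,0,-0.02],"angular":[0,0,0],"grip":0.7},
  {"translation":[0,0,-0.04],"angular":[0,0,0],"grip":0.7},
  {"translation":[0.03,0.005,-0.04],"angular":[0,0,-0.13],"grip":0.7},
  {"translation":[0.06,0.01,-0.04],"angular":[0,0,-0.26],"grip":0.7},
  {"translation":[0.09,0.014,-0.04],"angular":[0,0,-0.39],"grip":0.7},
  {"translation":[0.12,0.018,-0.04],"angular":[0,0,-0.52],"grip":0.7},
  {"translation":[0.1335,0.019,-0.04],"angular":[0,0,-0.65],"grip":0.7},
  {"translation":[0.1335,0.019,-0.04],"angular":[0,0,-0.78],"grip":0.7},
])

```text
t: 5.05
tool_pos: [0.5937, -0.1186, 0.0996]
tcp_rot: [0.966, 0.26, 0.001, 0.0]
force: [0.2, 0.7, -0.4]
opening: 0.302
finger_force: 0.0
```

>>> apply_moves([
  {"translation":[0,0,0],"angular":[0,0,0],"grip":0.7},
  {"translation":[0,0,0],"angular":[0,0,0],"grip":0.7},
])

```text
t: 5.25
tool_pos: [0.5915, -0.1173, 0.0995]
tcp_rot: [0.967, 0.256, -0.0, -0.0]
force: [-0.1, 0.1, -0.1]
opening: 0.298
finger_force: 0.0
```

```bash
python3 -c "
from h import *
go('c',30)"
```

```text
t 5.25 pos [ 0.5915 -0.1173  0.0995] yaw 29.71 q [ 0.28  0.64 -0.22  1.75  0.19  0.77 -1.09] mom [ 0.036  0.01  -0.018] F [-0.1  0.1 -0.1] op 0.2975316943957255
c shift [0.0018 0.0003 0.041 ] rot [-0.0006  0.0005 -0.005 ]
```

>>> apply_moves([
  {"translation":[0.0015,0,0.025],"angular":[0,0,0],"grip":0.7},
  {"translation":[0.0015,0,0.04],"angular":[0,0,0],"grip":0.7},
  {"translation":[0.0015,0,0.04],"angular":[0,0,0],"grip":0.7},
  {"translation":[0.0015,0,0.04],"angular":[0,0,0],"grip":1},
  {"translation":[0.0015,0,0.04],"angular":[0,0,0],"grip":1},
  {"translation":[0.0015,0,0.04],"angular":[0,0,0],"grip":1},
  {"translation":[0.0015,0,0.04],"angular":[0,0,0],"grip":1},
])

```text
t: 5.95
tool_pos: [0.5935, -0.1154, 0.0604]
tcp_rot: [0.966, 0.258, 0.0, -0.0]
force: [-1.9, 3.7, 3.9]
opening: 0.096
finger_force: 40.0
```

```bash
python3 -c "
from h import *
go('c',-15)"
```

```text
t 5.95 pos [ 0.5935 -0.1154  0.0604] yaw 29.93 q [ 0.27  0.71 -0.21  1.76  0.21  0.7  -1.1 ] mom [0.799 0.509 0.017] F [-1.9  3.7  3.9] op 0.09632017620944706
c shift [-0.0008  0.001   0.0019] rot [-1.000e-03 -4.000e-04  7.842e-01]
```

>>> apply_moves([
  {"translation":[0,0,0],"angular":[0,0,0.12],"grip":1},
  {"translation":[0,0,0],"angular":[0,0,0.24],"grip":1},
  {"translation":[0,0,0],"angular":[0,0,0.36],"grip":1},
  {"translation":[0,0,0],"angular":[0,0,0.48],"grip":1},
  {"translation":[0,0,0],"angular":[0,0,0.6],"grip":1},
  {"translation":[0,0,0],"angular":[0,0,0.72],"grip":1},
  {"translation":[0,0,0],"angular":[0,0,0.785],"grip":1},
  {"translation":[0,0,0],"angular":[0,0,0.785],"grip":1},
  {"translation":[0,0,0],"angular":[0,0,0.785],"grip":1},
])

```text
t: 6.85
tool_pos: [0.5934, -0.1156, 0.0604]
tcp_rot: [0.991, -0.13, -0.0, -0.0]
force: [-3.0, 3.9, 6.6]
opening: 0.099
finger_force: 40.0
```

```bash
python3 -c "
from h import *
go('b',60.5)"
```

```text
t 6.85 pos [ 0.5934 -0.1156  0.0604] yaw -14.99 q [ 0.12  0.7  -0.01  1.77  0.01  0.68 -1.72] mom [ 0.852  0.663 -0.062] F [-3.   3.9  6.6] op 0.09894624883748311
b shift [-0.0761  0.0597  0.0019] rot [-7.0000e-04 -4.0000e-04 -1.3176e+00]
```

>>> apply_moves([
  {"translation":[0,0,0],"angular":[0,0,0],"grip":0.7},
  {"translation":[0,0,0],"angular":[0,0,0],"grip":0.7},
  {"translation":[0,0,-0.02],"angular":[0,0,0],"grip":0.7},
  {"translation":[0,0,-0.04],"angular":[0,0,0],"grip":0.7},
  {"translation":[-0.015,0.012,-0.04],"angular":[0,0,-0.13],"grip":0.7},
  {"translation":[-0.03,0.024,-0.04],"angular":[0,0,-0.26],"grip":0.7},
  {"translation":[-0.045,0.036,-0.04],"angular":[0,0,-0.39],"grip":0.7},
  {"translation":[-0.06,0.048,-0.04],"angular":[0,0,-0.52],"grip":0.7},
  {"translation":[-0.07,0.055,-0.04],"angular":[0,0,-0.65],"grip":0.7},
  {"translation":[-0.075,0.058,-0.04],"angular":[0,0,-0.78],"grip":0.7},
])

```text
t: 7.85
tool_pos: [0.5046, -0.1546, 0.0997]
tcp_rot: [0.966, 0.257, -0.0, 0.001]
force: [0.5, -0.2, -0.4]
opening: 0.302
finger_force: 0.0
```

>>> apply_moves([
  {"translation":[0,0,0],"angular":[0,0,-0.135],"grip":0.7},
  {"translation":[0,0,0],"angular":[0,0,-0.27],"grip":0.7},
  {"translation":[0,0,0],"angular":[0,0,-0.4],"grip":0.7},
  {"translation":[0,0,0],"angular":[0,0,-0.535],"grip":0.7},
  {"translation":[0,0,0],"angular":[0,0,-0.535],"grip":0.7},
  {"translation":[0,0,0],"angular":[0,0,-0.535],"grip":0.7},
])

```text
t: 8.45
tool_pos: [0.5059, -0.1535, 0.0997]
tcp_rot: [0.866, 0.5, 0.0, 0.0]
force: [0.4, 0.2, -0.9]
opening: 0.299
finger_force: 0.0
```

```bash
sed -i 's/^SC=.*/SC=dict(a=(.4690,-.0644),b=(.5056,-.1522),c=(.5934,-.1156),d=(.5568,-.0278))/' h.py; python3 -c "
from h import *
go('b',60.5)"
```

```text
t 8.45 pos [ 0.5059 -0.1535  0.0997] yaw 60.03 q [ 0.48  0.56 -0.34  1.94  0.29  0.69 -0.56] mom [-0.003 -0.031 -0.072] F [ 0.4  0.2 -0.9] op 0.29857596271669334
b shift [ 0.001  -0.0009  0.0412] rot [ 0.0004  0.     -0.0082]
```

>>> apply_moves([
  {"translation":[0.001,-0.001,0.025],"angular":[0,0,0],"grip":0.7},
  {"translation":[0.001,-0.001,0.04],"angular":[0,0,0],"grip":0.7},
  {"translation":[0.001,-0.001,0.04],"angular":[0,0,0],"grip":0.7},
  {"translation":[0.001,-0.001,0.04],"angular":[0,0,0],"grip":1},
  {"translation":[0.001,-0.001,0.04],"angular":[0,0,0],"grip":1},
  {"translation":[0.001,-0.001,0.04],"angular":[0,0,0],"grip":1},
  {"translation":[0.001,-0.001,0.04],"angular":[0,0,0],"grip":1},
])

```text
t: 9.15
tool_pos: [0.5054, -0.1513, 0.0603]
tcp_rot: [0.865, 0.502, 0.0, -0.0]
force: [-2.4, 2.2, 5.7]
opening: 0.1
finger_force: 40.0
```

```bash
python3 -c "
from h import *
go('b',15)"
```

```text
t 9.15 pos [ 0.5054 -0.1513  0.0603] yaw 60.27 q [ 0.45  0.62 -0.32  1.96  0.32  0.61 -0.59] mom [ 0.323  0.526 -0.012] F [-2.4  2.2  5.7] op 0.10002442151088209
b shift [-0.0007  0.0006  0.0018] rot [-0.     -0.      0.7901]
```

>>> apply_moves([
  {"translation":[0,0,0],"angular":[0,0,0.12],"grip":1},
  {"translation":[0,0,0],"angular":[0,0,0.24],"grip":1},
  {"translation":[0,0,0],"angular":[0,0,0.36],"grip":1},
  {"translation":[0,0,0],"angular":[0,0,0.48],"grip":1},
  {"translation":[0,0,0],"angular":[0,0,0.6],"grip":1},
  {"translation":[0,0,0],"angular":[0,0,0.72],"grip":1},
  {"translation":[0,0,0],"angular":[0,0,0.785],"grip":1},
  {"translation":[0,0,0],"angular":[0,0,0.785],"grip":1},
  {"translation":[0,0,0],"angular":[0,0,0.785],"grip":1},
])

```text
t: 10.05
tool_pos: [0.5058, -0.152, 0.0603]
tcp_rot: [0.991, 0.134, 0.0, 0.0]
force: [-1.4, -1.4, 5.9]
opening: 0.096
finger_force: 40.0
```

```bash
python3 -c "
from h import *
go('d',7)"
```

```text
t 10.05 pos [ 0.5058 -0.152   0.0603] yaw 15.39 q [ 0.3   0.61 -0.12  1.97  0.12  0.58 -1.2 ] mom [-0.046  0.429 -0.029] F [-1.4 -1.4  5.9] op 0.09554142473419518
d shift [ 0.0821 -0.1062  0.0018] rot [ 0.0008 -0.0007  0.1465]
```

>>> apply_moves([
  {"translation":[0,0,0],"angular":[0,0,0],"grip":0.7},
  {"translation":[0,0,0],"angular":[0,0,0],"grip":0.7},
  {"translation":[0,0,-0.02],"angular":[0,0,0],"grip":0.7},
  {"translation":[0,0,-0.04],"angular":[0,0,0],"grip":0.7},
  {"translation":[0.02,-0.026,-0.04],"angular":[0,0,0.04],"grip":0.7},
  {"translation":[0.04,-0.052,-0.04],"angular":[0,0,0.08],"grip":0.7},
  {"translation":[0.06,-0.078,-0.04],"angular":[0,0,0.12],"grip":0.7},
  {"translation":[0.0815,-0.106,-0.04],"angular":[0,0,0.147],"grip":0.7},
  {"translation":[0.0815,-0.106,-0.04],"angular":[0,0,0.147],"grip":0.7},
  {"translation":[0.0815,-0.106,-0.04],"angular":[0,0,0.147],"grip":0.7},
])

```text
t: 11.05
tool_pos: [0.5561, -0.0272, 0.0995]
tcp_rot: [0.998, 0.061, -0.0, -0.0]
force: [0.4, -0.5, -0.3]
opening: 0.305
finger_force: 0.0
```

```bash
python3 -c "
from h import *
go('d',7)"
```

```text
t 11.05 pos [ 0.5561 -0.0272  0.0995] yaw 7.03 q [ 0.04  0.57 -0.09  1.88  0.08  0.69 -1.55] mom [-0.035 -0.018  0.001] F [ 0.4 -0.5 -0.3] op 0.3047068390310973
d shift [0.0006 0.0007 0.041 ] rot [-0.      0.0001  0.0005]
```

>>> apply_moves([
  {"translation":[0,0,0.025],"angular":[0,0,0],"grip":0.7},
  {"translation":[0,0,0.04],"angular":[0,0,0],"grip":0.7},
  {"translation":[0,0,0.04],"angular":[0,0,0],"grip":0.7},
  {"translation":[0,0,0.04],"angular":[0,0,0],"grip":1},
  {"translation":[0,0,0.04],"angular":[0,0,0],"grip":1},
  {"translation":[0,0,0.04],"angular":[0,0,0],"grip":1},
  {"translation":[0,0,0.04],"angular":[0,0,0],"grip":1},
])

```text
t: 11.75
tool_pos: [0.5562, -0.0269, 0.0603]
tcp_rot: [0.998, 0.06, 0.0, -0.0]
force: [-2.6, 3.8, 2.5]
opening: 0.097
finger_force: 40.0
```

```bash
python3 -c "
from h import *
go('d',-38)"
```

```text
t 11.75 pos [ 0.5562 -0.0269  0.0603] yaw 6.91 q [ 0.03  0.64 -0.09  1.89  0.09  0.61 -1.56] mom [ 0.705  0.401 -0.032] F [-2.6  3.8  2.5] op 0.09712876475457385
d shift [0.0005 0.0009 0.0018] rot [-1.100e-03 -2.000e-04  7.838e-01]
```

>>> apply_moves([
  {"translation":[0,0,0],"angular":[0,0,0.12],"grip":1},
  {"translation":[0,0,0],"angular":[0,0,0.24],"grip":1},
  {"translation":[0,0,0],"angular":[0,0,0.36],"grip":1},
  {"translation":[0,0,0],"angular":[0,0,0.48],"grip":1},
  {"translation":[0,0,0],"angular":[0,0,0.6],"grip":1},
  {"translation":[0,0,0],"angular":[0,0,0.72],"grip":1},
  {"translation":[0,0,0],"angular":[0,0,0.785],"grip":1},
  {"translation":[0,0,0],"angular":[0,0,0.785],"grip":1},
  {"translation":[0,0,0],"angular":[0,0,0.785],"grip":1},
])

```text
t: 12.65
tool_pos: [0.5562, -0.0271, 0.0603]
tcp_rot: [0.946, -0.325, -0.0, -0.0]
force: [-3.1, 3.5, 6.4]
opening: 0.096
finger_force: 40.0
```

```bash
python3 -c "
from h import *
go('a',165)"
```

```text
t 12.65 pos [ 0.5562 -0.0271  0.0603] yaw -37.96 q [-0.12  0.64  0.12  1.9  -0.12  0.61 -2.16] mom [0.818 0.624 0.003] F [-3.1  3.5  6.4] op 0.09566213577710196
a shift [-0.0458  0.083   0.0018] rot [2.0000e-04 9.0000e-04 2.7409e+00]
```

```bash
python3 -c "
from h import *
go('a',-15)"
```

```text
t 12.65 pos [ 0.5562 -0.0271  0.0603] yaw -37.96 q [-0.12  0.64  0.12  1.9  -0.12  0.61 -2.16] mom [0.818 0.624 0.003] F [-3.1  3.5  6.4] op 0.09566213577710196
a shift [-0.0458  0.083   0.0018] rot [-7.000e-04  2.000e-04 -4.007e-01]
```

>>> apply_moves([
  {"translation":[0,0,0],"angular":[0,0,0],"grip":0.7},
  {"translation":[0,0,0],"angular":[0,0,0],"grip":0.7},
  {"translation":[0,0,-0.02],"angular":[0,0,0],"grip":0.7},
  {"translation":[0,0,-0.04],"angular":[0,0,0],"grip":0.7},
  {"translation":[-0.012,0.021,-0.04],"angular":[0,0,-0.1],"grip":0.7},
  {"translation":[-0.024,0.042,-0.04],"angular":[0,0,-0.2],"grip":0.7},
  {"translation":[-0.036,0.063,-0.04],"angular":[0,0,-0.3],"grip":0.7},
  {"translation":[-0.046,0.083,-0.04],"angular":[0,0,-0.4],"grip":0.7},
  {"translation":[-0.046,0.083,-0.04],"angular":[0,0,-0.4],"grip":0.7},
  {"translation":[-0.046,0.083,-0.04],"angular":[0,0,-0.4],"grip":0.7},
])

```text
t: 13.65
tool_pos: [0.4694, -0.0652, 0.1]
tcp_rot: [0.991, -0.134, 0.001, -0.0]
force: [-0.0, 0.3, 0.1]
opening: 0.302
finger_force: 0.0
```

```bash
python3 -c "
from h import *
go('a',-15)"
```

```text
t 13.65 pos [ 0.4694 -0.0652  0.1   ] yaw -15.34 q [ 0.02  0.46  0.02  2.1  -0.02  0.58 -1.78] mom [ 0.06  -0.01  -0.003] F [-0.   0.3  0.1] op 0.3018596982766113
a shift [-0.0007 -0.0006  0.0415] rot [-0.0002 -0.0013 -0.006 ]
```

>>> apply_moves([
  {"translation":[0,0,0.025],"angular":[0,0,0],"grip":0.7},
  {"translation":[0,0,0.04],"angular":[0,0,0],"grip":0.7},
  {"translation":[0,0,0.04],"angular":[0,0,0],"grip":0.7},
  {"translation":[0,0,0.04],"angular":[0,0,0],"grip":1},
  {"translation":[0,0,0.04],"angular":[0,0,0],"grip":1},
  {"translation":[0,0,0.04],"angular":[0,0,0],"grip":1},
  {"translation":[0,0,0.04],"angular":[0,0,0.08],"grip":1},
  {"translation":[0,0,0.04],"angular":[0,0,0.16],"grip":1},
  {"translation":[0,0,0.04],"angular":[0,0,0.24],"grip":1},
  {"translation":[0,0,0.04],"angular":[0,0,0.24],"grip":1},
], grip_force=45)

```text
t: 14.65
tool_pos: [0.4695, -0.065, 0.0604]
tcp_rot: [0.968, -0.25, 0.001, 0.0]
force: [0.4, -0.3, 3.0]
opening: 0.095
finger_force: 45.0
```

```bash
python3 -c "
from h import *
go('a',-15)"
```

```text
t 14.65 pos [ 0.4695 -0.065   0.0604] yaw -29.0 q [-0.03  0.54  0.08  2.11 -0.09  0.49 -1.95] mom [-0.063 -0.051 -0.058] F [ 0.4 -0.3  3. ] op 0.09508772152081818
a shift [-0.0008 -0.0003  0.0019] rot [-2.000e-04 -1.900e-03 -2.444e-01]
```

>>> apply_moves([
  {"translation":[0,0,0],"angular":[0,0,0.06],"grip":1},
  {"translation":[0,0,0],"angular":[0,0,0.12],"grip":1},
  {"translation":[0,0,0],"angular":[0,0,0.12],"grip":1},
  {"translation":[0,0,0],"angular":[0,0,0.12],"grip":1},
])

```text
t: 15.05
tool_pos: [0.4694, -0.0652, 0.0604]
tcp_rot: [0.952, -0.306, 0.001, -0.0]
force: [0.4, -1.7, 5.8]
opening: 0.097
finger_force: 45.0
```

```bash
python3 -c "
from h import *
go('a',-15)"
```

```text
t 15.05 pos [ 0.4694 -0.0652  0.0604] yaw -35.66 q [-0.05  0.54  0.11  2.11 -0.12  0.49 -2.04] mom [-0.308  0.036 -0.011] F [ 0.4 -1.7  5.8] op 0.09726042621878203
a shift [-0.0008 -0.0004  0.0019] rot [-2.000e-04 -1.600e-03 -3.605e-01]
```

>>> apply_moves([
  {"translation":[0,0,0],"angular":[0,0,0.06],"grip":1},
  {"translation":[0,0,0],"angular":[0,0,0.1],"grip":1},
  {"translation":[0,0,0],"angular":[0,0,0.1],"grip":1},
])

```text
t: 15.35
tool_pos: [0.4693, -0.0653, 0.0604]
tcp_rot: [0.935, -0.354, 0.001, 0.0]
force: [-1.6, -2.2, 7.0]
opening: 0.098
finger_force: 45.0
```

```bash
python3 -c "
from h import *
go('a',-15)"
```

```text
t 15.35 pos [ 0.4693 -0.0653  0.0604] yaw -41.46 q [-0.07  0.54  0.14  2.11 -0.15  0.49 -2.11] mom [-0.342  0.138 -0.039] F [-1.6 -2.2  7. ] op 0.09754555193368714
a shift [-0.0008 -0.0005  0.0019] rot [-1.000e-04 -1.400e-03 -4.618e-01]
```

>>> apply_moves([
  {"translation":[0,0,0],"angular":[0,0,0.06],"grip":1},
  {"translation":[0,0,0],"angular":[0,0,0.1],"grip":1},
  {"translation":[0,0,0],"angular":[0,0,0.1],"grip":1},
])

```text
t: 15.65
tool_pos: [0.4691, -0.0655, 0.0604]
tcp_rot: [0.916, -0.4, 0.001, 0.0]
force: [-1.5, -3.0, 7.3]
opening: 0.098
finger_force: 45.0
```

```bash
python3 -c "
from h import *
go('a',-15)"
```

```text
t 15.65 pos [ 0.4691 -0.0655  0.0604] yaw -47.2 q [-0.09  0.55  0.17  2.11 -0.18  0.49 -2.18] mom [-0.461  0.188  0.002] F [-1.5 -3.   7.3] op 0.09821219440675771
a shift [-0.0009 -0.0007  0.0019] rot [ 1.000e-04 -1.200e-03 -5.619e-01]
```

Total turn on screw a is about 1.35 rad, and there is no bite yet.

>>> apply_moves([
  {"translation":[0,0,0],"angular":[0,0,0.06],"grip":1},
  {"translation":[0,0,0],"angular":[0,0,0.1],"grip":1},
  {"translation":[0,0,0],"angular":[0,0,0.1],"grip":1},
])

```text
t: 15.95
tool_pos: [0.469, -0.0656, 0.0604]
tcp_rot: [0.895, -0.445, 0.001, 0.0]
force: [-0.8, -2.3, 7.7]
opening: 0.096
finger_force: 45.0
```

```bash
python3 -c "
from h import *
go('a',-15)"
```

```text
t 15.95 pos [ 0.469  -0.0656  0.0604] yaw -52.87 q [-0.11  0.55  0.19  2.12 -0.21  0.49 -2.26] mom [-0.559  0.316  0.235] F [-0.8 -2.3  7.7] op 0.0964128984734864
a shift [-0.0009 -0.0007  0.0019] rot [ 3.00e-04 -1.20e-03 -6.61e-01]
```

>>> apply_moves([
  {"translation":[0,0,0],"angular":[0,0,0.06],"grip":1},
  {"translation":[0,0,0],"angular":[0,0,0.1],"grip":1},
  {"translation":[0,0,0],"angular":[0,0,0.1],"grip":1},
])

```text
t: 16.25
tool_pos: [0.4689, -0.0657, 0.0604]
tcp_rot: [0.872, -0.489, 0.001, 0.0]
force: [-1.9, -3.3, 9.3]
opening: 0.096
finger_force: 45.1
```

```bash
python3 -c "
from h import *
go('a',-15)"
```

```text
t 16.25 pos [ 0.4689 -0.0657  0.0604] yaw -58.6 q [-0.13  0.55  0.22  2.12 -0.24  0.5  -2.33] mom [-0.633  0.442  0.292] F [-1.9 -3.3  9.3] op 0.09613986714675558
a shift [-0.0011 -0.0008  0.0019] rot [ 4.00e-04 -1.10e-03 -7.61e-01]
```

>>> apply_moves([
  {"translation":[0,0,0],"angular":[0,0,0.07],"grip":1},
  {"translation":[0,0,0],"angular":[0,0,0.07],"grip":1},
  {"translation":[0,0,0],"angular":[0,0,0.07],"grip":1},
])

```text
t: 16.55
tool_pos: [0.4686, -0.0658, 0.0603]
tcp_rot: [0.855, -0.519, 0.0, 0.0]
force: [-2.1, -3.8, 9.3]
opening: 0.097
finger_force: 45.1
```

```bash
python3 -c "
from h import *
go('c',-15)"
```

```text
t 16.55 pos [ 0.4686 -0.0658  0.0603] yaw -62.57 q [-0.15  0.55  0.24  2.12 -0.26  0.5  -2.38] mom [-0.716  0.526  0.285] F [-2.1 -3.8  9.3] op 0.09731500547081626
c shift [ 0.1017 -0.0878  0.0019] rot [ 7.000e-04 -8.000e-04 -8.302e-01]
```

>>> apply_moves([
  {"translation":[0,0,0],"angular":[0,0,0],"grip":0.7},
  {"translation":[0,0,0],"angular":[0,0,0],"grip":0.7},
  {"translation":[0,0,-0.02],"angular":[0,0,0],"grip":0.7},
  {"translation":[0,0,-0.04],"angular":[0,0,0],"grip":0.7},
  {"translation":[0.02,-0.018,-0.04],"angular":[0,0,-0.14],"grip":0.7},
  {"translation":[0.04,-0.035,-0.04],"angular":[0,0,-0.28],"grip":0.7},
  {"translation":[0.06,-0.052,-0.04],"angular":[0,0,-0.42],"grip":0.7},
  {"translation":[0.08,-0.07,-0.04],"angular":[0,0,-0.56],"grip":0.7},
  {"translation":[0.1,-0.087,-0.04],"angular":[0,0,-0.7],"grip":0.7},
  {"translation":[0.102,-0.088,-0.04],"angular":[0,0,-0.83],"grip":0.7},
])

```text
t: 17.55
tool_pos: [0.5964, -0.1163, 0.0997]
tcp_rot: [0.992, -0.129, 0.001, 0.0]
force: [-0.1, -0.1, 0.2]
opening: 0.296
finger_force: 0.0
```

>>> apply_moves([
  {"translation":[0,0,0],"angular":[0,0,0],"grip":0.7},
  {"translation":[0,0,0],"angular":[0,0,0],"grip":0.7},
])

```text
t: 17.75
tool_pos: [0.5929, -0.1147, 0.0993]
tcp_rot: [0.991, -0.134, -0.001, -0.0]
force: [-0.6, 0.2, -0.2]
opening: 0.301
finger_force: 0.0
```

```bash
python3 -c "
from h import *
go('c',-15)"
```

```text
t 17.75 pos [ 0.5929 -0.1147  0.0993] yaw -15.35 q [ 0.07  0.64  0.06  1.76 -0.05  0.75 -1.68] mom [ 0.063 -0.03  -0.019] F [-0.6  0.2 -0.2] op 0.3006375434081133
c shift [0.0008 0.0007 0.0408] rot [-0.0004  0.0013 -0.0061]
```

>>> apply_moves([
  {"translation":[0,0,0.025],"angular":[0,0,0],"grip":0.7},
  {"translation":[0,0,0.04],"angular":[0,0,0],"grip":0.7},
  {"translation":[0,0,0.04],"angular":[0,0,0],"grip":0.7},
  {"translation":[0,0,0.04],"angular":[0,0,0],"grip":1},
  {"translation":[0,0,0.04],"angular":[0,0,0],"grip":1},
  {"translation":[0,0,0.04],"angular":[0,0,0],"grip":1},
  {"translation":[0,0,0.04],"angular":[0,0,0.08],"grip":1},
  {"translation":[0,0,0.04],"angular":[0,0,0.16],"grip":1},
  {"translation":[0,0,0.04],"angular":[0,0,0.24],"grip":1},
  {"translation":[0,0,0.04],"angular":[0,0,0.24],"grip":1},
], grip_force=45)

```text
t: 18.75
tool_pos: [0.5941, -0.1156, 0.0605]
tcp_rot: [0.968, -0.25, 0.001, 0.0]
force: [-1.0, -0.7, 2.5]
opening: 0.101
finger_force: 45.0
```

```bash
python3 -c "
from h import *
go('c',-15)"
```

```text
t 18.75 pos [ 0.5941 -0.1156  0.0605] yaw -29.01 q [ 0.03  0.7   0.12  1.77 -0.12  0.68 -1.86] mom [-0.077  0.138 -0.018] F [-1.  -0.7  2.5] op 0.10084457972100241
c shift [-0.0006  0.0003  0.002 ] rot [ 0.0003 -0.0014 -0.2445]
```

>>> apply_moves([
  {"translation":[0,0,0],"angular":[0,0,0.06],"grip":1},
  {"translation":[0,0,0],"angular":[0,0,0.1],"grip":1},
  {"translation":[0,0,0],"angular":[0,0,0.1],"grip":1},
])

```text
t: 19.05
tool_pos: [0.5941, -0.1157, 0.0605]
tcp_rot: [0.955, -0.297, 0.001, 0.0]
force: [-1.9, -1.0, 4.9]
opening: 0.093
finger_force: 45.1
```

```bash
python3 -c "
from h import *
go('c',-15)"
```

```text
t 19.05 pos [ 0.5941 -0.1157  0.0605] yaw -34.56 q [ 0.02  0.7   0.14  1.77 -0.14  0.68 -1.94] mom [-0.207  0.27   0.247] F [-1.9 -1.   4.9] op 0.09282406814101009
c shift [-0.0006  0.0003  0.002 ] rot [ 3.000e-04 -1.300e-03 -3.415e-01]
```

>>> apply_moves([
  {"translation":[0,0,0],"angular":[0,0,0.06],"grip":1},
  {"translation":[0,0,0],"angular":[0,0,0.1],"grip":1},
  {"translation":[0,0,0],"angular":[0,0,0.1],"grip":1},
])

```text
t: 19.35
tool_pos: [0.594, -0.1157, 0.0605]
tcp_rot: [0.939, -0.344, 0.001, 0.0]
force: [-1.8, -1.8, 6.3]
opening: 0.098
finger_force: 45.1
```

```bash
python3 -c "
from h import *
go('c',-15)"
```

```text
t 19.35 pos [ 0.594  -0.1157  0.0605] yaw -40.3 q [-0.    0.7   0.17  1.78 -0.17  0.68 -2.02] mom [-0.203  0.324  0.272] F [-1.8 -1.8  6.3] op 0.09755748128620095
c shift [-0.0006  0.0003  0.002 ] rot [ 3.000e-04 -1.200e-03 -4.415e-01]
```

>>> apply_moves([
  {"translation":[0,0,0],"angular":[0,0,0.07],"grip":1},
  {"translation":[0,0,0],"angular":[0,0,0.07],"grip":1},
  {"translation":[0,0,0],"angular":[0,0,0.07],"grip":1},
])

```text
t: 19.65
tool_pos: [0.594, -0.1158, 0.0605]
tcp_rot: [0.926, -0.377, 0.001, 0.0]
force: [-2.7, -0.5, 6.8]
opening: 0.096
finger_force: 45.1
```

```bash
python3 -c "
from h import *
go('b',15.4)"
```

```text
t 19.65 pos [ 0.594  -0.1158  0.0605] yaw -44.25 q [-0.02  0.7   0.18  1.78 -0.19  0.68 -2.07] mom [-0.287  0.334  0.28 ] F [-2.7 -0.5  6.8] op 0.09575140093376783
b shift [-0.0379  0.0878  0.0019] rot [ 6.0000e-04 -1.1000e-03 -1.0411e+00]
```

>>> apply_moves([
  {"translation":[0,0,0],"angular":[0,0,0],"grip":0.7},
  {"translation":[0,0,0],"angular":[0,0,0],"grip":0.7},
  {"translation":[0,0,-0.02],"angular":[0,0,0],"grip":0.7},
  {"translation":[0,0,-0.04],"angular":[0,0,0],"grip":0.7},
  {"translation":[-0.008,0.018,-0.04],"angular":[0,0,-0.14],"grip":0.7},
  {"translation":[-0.016,0.036,-0.04],"angular":[0,0,-0.28],"grip":0.7},
  {"translation":[-0.024,0.054,-0.04],"angular":[0,0,-0.42],"grip":0.7},
  {"translation":[-0.032,0.072,-0.04],"angular":[0,0,-0.56],"grip":0.7},
  {"translation":[-0.038,0.088,-0.04],"angular":[0,0,-0.7],"grip":0.7},
  {"translation":[-0.038,0.088,-0.04],"angular":[0,0,-0.84],"grip":0.7},
])

```text
t: 20.65
tool_pos: [0.5023, -0.1526, 0.0994]
tcp_rot: [0.999, 0.035, -0.001, 0.0]
force: [0.3, -0.1, -0.5]
opening: 0.299
finger_force: 0.0
```

>>> apply_moves([
  {"translation":[0,0,0],"angular":[0,0,-0.12],"grip":0.7},
  {"translation":[0,0,0],"angular":[0,0,-0.2],"grip":0.7},
  {"translation":[0,0,0],"angular":[0,0,-0.2],"grip":0.7},
  {"translation":[0,0,0],"angular":[0,0,-0.2],"grip":0.7},
])

```text
t: 21.05
tool_pos: [0.5048, -0.1513, 0.0996]
tcp_rot: [0.991, 0.131, -0.0, -0.0]
force: [-0.1, 0.9, 0.2]
opening: 0.299
finger_force: 0.0
```

```bash
python3 -c "
from h import *
go('b',15.4)"
```

```text
t 21.05 pos [ 0.5048 -0.1513  0.0996] yaw 15.07 q [ 0.26  0.53 -0.07  1.96  0.06  0.65 -1.15] mom [-0.047  0.024  0.034] F [-0.1  0.9  0.2] op 0.2994577477830655
b shift [0.0005 0.0011 0.0411] rot [-0.0004  0.     -0.0057]
```

>>> apply_moves([
  {"translation":[0,0,0.025],"angular":[0,0,0],"grip":0.7},
  {"translation":[0,0,0.04],"angular":[0,0,0],"grip":0.7},
  {"translation":[0,0,0.04],"angular":[0,0,0],"grip":0.7},
  {"translation":[0,0,0.04],"angular":[0,0,0],"grip":1},
  {"translation":[0,0,0.04],"angular":[0,0,0],"grip":1},
  {"translation":[0,0,0.04],"angular":[0,0,0],"grip":1},
  {"translation":[0,0,0.04],"angular":[0,0,0.08],"grip":1},
  {"translation":[0,0,0.04],"angular":[0,0,0.16],"grip":1},
  {"translation":[0,0,0.04],"angular":[0,0,0.24],"grip":1},
  {"translation":[0,0,0.04],"angular":[0,0,0.24],"grip":1},
], grip_force=45)

```text
t: 22.05
tool_pos: [0.5057, -0.1521, 0.0606]
tcp_rot: [1.0, 0.012, 0.001, 0.001]
force: [1.2, -1.5, 2.7]
opening: 0.096
finger_force: 45.0
```

```bash
python3 -c "
from h import *
go('b',-15)"
```

```text
t 22.05 pos [ 0.5057 -0.1521  0.0606] yaw 1.35 q [ 0.21  0.6  -0.    1.97  0.    0.57 -1.34] mom [-0.332 -0.073 -0.009] F [ 1.2 -1.5  2.7] op 0.09552888926897762
b shift [-0.0001  0.0001  0.0021] rot [ 0.0009 -0.002   0.2854]
```

>>> apply_moves([
  {"translation":[0,0,0],"angular":[0,0,0.06],"grip":1},
  {"translation":[0,0,0],"angular":[0,0,0.1],"grip":1},
  {"translation":[0,0,0],"angular":[0,0,0.1],"grip":1},
])

```text
t: 22.35
tool_pos: [0.5057, -0.1521, 0.0605]
tcp_rot: [0.999, -0.037, 0.001, 0.0]
force: [0.6, -2.6, 4.3]
opening: 0.099
finger_force: 45.0
```

```bash
python3 -c "
from h import *
go('b',-15)"
```

```text
t 22.35 pos [ 0.5057 -0.1521  0.0605] yaw -4.24 q [ 0.19  0.6   0.02  1.97 -0.02  0.57 -1.42] mom [-0.448 -0.021 -0.037] F [ 0.6 -2.6  4.3] op 0.09887547499417423
b shift [-0.0001  0.0001  0.002 ] rot [ 0.0007 -0.002   0.1878]
```

>>> apply_moves([
  {"translation":[0,0,0],"angular":[0,0,0.06],"grip":1},
  {"translation":[0,0,0],"angular":[0,0,0.1],"grip":1},
  {"translation":[0,0,0],"angular":[0,0,0.1],"grip":1},
])

```text
t: 22.65
tool_pos: [0.5057, -0.1522, 0.0605]
tcp_rot: [0.996, -0.087, 0.001, 0.0]
force: [0.0, -1.9, 4.9]
opening: 0.095
finger_force: 45.0
```

```bash
python3 -c "
from h import *
go('b',-15)"
```

```text
t 22.65 pos [ 0.5057 -0.1522  0.0605] yaw -9.98 q [ 0.17  0.6   0.05  1.97 -0.05  0.56 -1.49] mom [-0.539 -0.01  -0.032] F [ 0.  -1.9  4.9] op 0.0947615220384944
b shift [-0.0001 -0.      0.002 ] rot [ 0.0007 -0.002   0.0877]
```

>>> apply_moves([
  {"translation":[0,0,0],"angular":[0,0,0.06],"grip":1},
  {"translation":[0,0,0],"angular":[0,0,0.1],"grip":1},
  {"translation":[0,0,0],"angular":[0,0,0.1],"grip":1},
])

```text
t: 22.95
tool_pos: [0.5057, -0.1523, 0.0605]
tcp_rot: [0.991, -0.137, 0.001, 0.0]
force: [-0.6, -3.7, 5.5]
opening: 0.095
finger_force: 45.0
```

```bash
python3 -c "
from h import *
go('b',-15)"
```

```text
t 22.95 pos [ 0.5057 -0.1523  0.0605] yaw -15.71 q [ 0.15  0.6   0.08  1.98 -0.08  0.56 -1.57] mom [-0.54   0.035 -0.057] F [-0.6 -3.7  5.5] op 0.09454501693896425
b shift [-0.0001 -0.0001  0.002 ] rot [ 0.0007 -0.002  -0.0124]
```

>>> apply_moves([
  {"translation":[0,0,0],"angular":[0,0,0.06],"grip":1},
  {"translation":[0,0,0],"angular":[0,0,0.1],"grip":1},
  {"translation":[0,0,0],"angular":[0,0,0.1],"grip":1},
])

```text
t: 23.25
tool_pos: [0.5056, -0.1524, 0.0605]
tcp_rot: [0.983, -0.186, 0.001, 0.001]
force: [0.5, -3.1, 4.9]
opening: 0.098
finger_force: 45.0
```

```bash
python3 -c "
from h import *
go('b',-15)"
```

```text
t 23.25 pos [ 0.5056 -0.1524  0.0605] yaw -21.4 q [ 0.13  0.6   0.1   1.98 -0.11  0.56 -1.64] mom [-0.663  0.04   0.185] F [ 0.5 -3.1  4.9] op 0.09832035667035947
b shift [-0.0001 -0.0002  0.002 ] rot [ 0.0008 -0.0021 -0.1118]
```

>>> apply_moves([
  {"translation":[0,0,0],"angular":[0,0,0.06],"grip":1},
  {"translation":[0,0,0],"angular":[0,0,0.12],"grip":1},
  {"translation":[0,0,0],"angular":[0,0,0.16],"grip":1},
  {"translation":[0,0,0],"angular":[0,0,0.16],"grip":1},
])

```text
t: 23.65
tool_pos: [0.5056, -0.1525, 0.0605]
tcp_rot: [0.965, -0.263, 0.001, 0.001]
force: [0.3, -2.8, 6.5]
opening: 0.096
finger_force: 45.1
```

```bash
python3 -c "
from h import *
go('d',142)"
```

```text
t 23.65 pos [ 0.5056 -0.1525  0.0605] yaw -30.55 q [ 0.1   0.61  0.14  1.98 -0.15  0.57 -1.76] mom [-0.738  0.128  0.313] F [ 0.3 -2.8  6.5] op 0.09646618801857998
d shift [-0.0193 -0.1335  0.0019] rot [ 3.4000e-03  6.0000e-04 -3.0116e+00]
```

```bash
python3 -c "
from h import *
i=dict(np.load('scene0.npz'))
for p in((565,318),(362,290),(435,305),(485,270),(553,380),(630,365)):print(p,onplane(i,np.array(p)*.64,0).round(3))"
```

```text
(565, 318) [ 0.767 -0.153  0.   ]
(362, 290) [0.673 0.107 0.   ]
(435, 305) [0.697 0.004 0.   ]
(485, 270) [ 0.826 -0.005  0.   ]
(553, 380) [ 0.628 -0.194  0.   ]
(630, 365) [ 0.709 -0.258  0.   ]
```

>>> apply_moves([
  {"translation":[0,0,0],"angular":[0,0,0],"grip":0.7},
  {"translation":[0,0,0],"angular":[0,0,0],"grip":0.7},
  {"translation":[0,0,-0.02],"angular":[0,0,0],"grip":0.7},
  {"translation":[0,0,-0.04],"angular":[0,0,0],"grip":0.7},
  {"translation":[-0.005,-0.034,-0.05],"angular":[0,0,-0.14],"grip":0.7},
  {"translation":[-0.01,-0.067,-0.05],"angular":[0,0,-0.28],"grip":0.7},
  {"translation":[-0.015,-0.1,-0.05],"angular":[0,0,-0.42],"grip":0.7},
  {"translation":[-0.019,-0.133,-0.05],"angular":[0,0,-0.56],"grip":0.7},
  {"translation":[-0.019,-0.133,-0.05],"angular":[0,0,-0.7],"grip":0.7},
])

```text
t: 24.55
tool_pos: [0.5578, -0.0207, 0.1097]
tcp_rot: [0.996, 0.09, 0.001, -0.002]
force: [-0.1, 0.2, 0.7]
opening: 0.295
finger_force: 0.0
```

Nothing tall is within 0.2 m of d, so I'll do the half turn, 2.3 rad remaining.

>>> apply_moves([
  {"translation":[0,0,0],"angular":[0,0,-0.14],"grip":0.7},
  {"translation":[0,0,0],"angular":[0,0,-0.28],"grip":0.7},
  {"translation":[0,0,0],"angular":[0,0,-0.42],"grip":0.7},
  {"translation":[0,0,0],"angular":[0,0,-0.56],"grip":0.7},
  {"translation":[0,0,0],"angular":[0,0,-0.7],"grip":0.7},
  {"translation":[0,0,0],"angular":[0,0,-0.84],"grip":0.7},
  {"translation":[0,0,0],"angular":[0,0,-0.98],"grip":0.7},
  {"translation":[0,0,0],"angular":[0,0,-1.12],"grip":0.7},
  {"translation":[0,0,0],"angular":[0,0,-1.26],"grip":0.7},
])

```text
t: 25.45
tool_pos: [0.5559, -0.0269, 0.1094]
tcp_rot: [0.754, 0.656, -0.0, -0.0]
force: [0.5, 0.4, 0.5]
opening: 0.299
finger_force: 0.0
```

>>> apply_moves([
  {"translation":[0,0,0],"angular":[0,0,-0.14],"grip":0.7},
  {"translation":[0,0,0],"angular":[0,0,-0.28],"grip":0.7},
  {"translation":[0,0,0],"angular":[0,0,-0.42],"grip":0.7},
  {"translation":[0,0,0],"angular":[0,0,-0.56],"grip":0.7},
  {"translation":[0,0,0],"angular":[0,0,-0.7],"grip":0.7},
  {"translation":[0,0,0],"angular":[0,0,-0.84],"grip":0.7},
  {"translation":[0,0,0],"angular":[0,0,-0.98],"grip":0.7},
  {"translation":[0,0,0],"angular":[0,0,-1.05],"grip":0.7},
  {"translation":[0,0,0],"angular":[0,0,-1.05],"grip":0.7},
  {"translation":[0,0,0],"angular":[0,0,-1.05],"grip":0.7},
])

```text
t: 26.45
tool_pos: [0.5561, -0.0271, 0.1096]
tcp_rot: [0.328, 0.945, 0.0, -0.0]
force: [-0.2, 0.4, -1.4]
opening: 0.297
finger_force: 0.0
```

```bash
python3 -c "
from h import *
go('d',142)"
```

```text
t 26.45 pos [ 0.5561 -0.0271  0.1096] yaw 141.72 q [ 0.41  0.63 -0.59  1.85  0.48  0.8   0.47] mom [ 0.031 -0.138  0.021] F [-0.2  0.4 -1.4] op 0.2972311967706764
d shift [-0.001  -0.0001  0.0511] rot [-0.     -0.0007 -0.0049]
```

>>> apply_moves([
  {"translation":[0,0,0.03],"angular":[0,0,0],"grip":0.7},
  {"translation":[0,0,0.05],"angular":[0,0,0],"grip":0.7},
  {"translation":[0,0,0.05],"angular":[0,0,0],"grip":0.7},
  {"translation":[0,0,0.05],"angular":[0,0,0],"grip":1},
  {"translation":[0,0,0.05],"angular":[0,0,0],"grip":1},
  {"translation":[0,0,0.05],"angular":[0,0,0],"grip":1},
  {"translation":[0,0,0.05],"angular":[0,0,0.08],"grip":1},
  {"translation":[0,0,0.05],"angular":[0,0,0.16],"grip":1},
  {"translation":[0,0,0.05],"angular":[0,0,0.24],"grip":1},
  {"translation":[0,0,0.05],"angular":[0,0,0.24],"grip":1},
], grip_force=45)

```text
t: 27.45
tool_pos: [0.557, -0.0276, 0.0608]
tcp_rot: [0.438, 0.899, -0.0, 0.001]
force: [-1.3, -0.9, 6.2]
opening: 0.094
finger_force: 45.0
```

```bash
python3 -c "
from h import *
go('d',142)"
```

```text
t 27.45 pos [ 0.557  -0.0276  0.0608] yaw 127.99 q [ 0.33  0.69 -0.49  1.87  0.48  0.7   0.23] mom [-0.192  0.25  -0.053] F [-1.3 -0.9  6.2] op 0.09438178318287982
d shift [-0.0001 -0.0002  0.0023] rot [ 0.0003  0.0016 -0.2445]
```

>>> apply_moves([
  {"translation":[0,0,0],"angular":[0,0,0.06],"grip":1},
  {"translation":[0,0,0],"angular":[0,0,0.1],"grip":1},
  {"translation":[0,0,0],"angular":[0,0,0.1],"grip":1},
])

```text
t: 27.75
tool_pos: [0.5569, -0.0277, 0.0608]
tcp_rot: [0.482, 0.876, -0.0, 0.001]
force: [-2.0, -0.7, 7.3]
opening: 0.1
finger_force: 45.0
```

```bash
python3 -c "
from h import *
go('d',142)"
```

```text
t 27.75 pos [ 0.5569 -0.0277  0.0608] yaw 122.4 q [ 0.32  0.69 -0.46  1.87  0.46  0.69  0.15] mom [-0.318  0.387  0.156] F [-2.  -0.7  7.3] op 0.099707337154597
d shift [-0.     -0.0001  0.0023] rot [ 1.000e-04  1.500e-03 -3.421e-01]
```

>>> apply_moves([
  {"translation":[0,0,0],"angular":[0,0,0.06],"grip":1},
  {"translation":[0,0,0],"angular":[0,0,0.1],"grip":1},
  {"translation":[0,0,0],"angular":[0,0,0.1],"grip":1},
])

```text
t: 28.05
tool_pos: [0.5568, -0.0277, 0.0608]
tcp_rot: [0.525, 0.851, -0.0, 0.001]
force: [-2.5, -1.7, 7.2]
opening: 0.097
finger_force: 45.1
```

```bash
python3 -c "
from h import *
go('d',142)"
```

```text
t 28.05 pos [ 0.5568 -0.0277  0.0608] yaw 116.7 q [ 0.3   0.68 -0.44  1.87  0.44  0.68  0.07] mom [-0.325  0.426  0.298] F [-2.5 -1.7  7.2] op 0.09744054338369204
d shift [-0.0001 -0.      0.0023] rot [-0.      0.0015 -0.4416]
```

Screw d has bitten and is about 0.1 to 0.2 rad past. I'll add 0.07 as on the others, then release, lift and look.

>>> apply_moves([
  {"translation":[0,0,0],"angular":[0,0,0.07],"grip":1},
  {"translation":[0,0,0],"angular":[0,0,0.07],"grip":1},
  {"translation":[0,0,0],"angular":[0,0,0.07],"grip":1},
])

```text
t: 28.35
tool_pos: [0.5567, -0.0278, 0.0608]
tcp_rot: [0.554, 0.833, -0.0, 0.001]
force: [-2.5, -1.6, 8.6]
opening: 0.096
finger_force: 45.1
```

>>> apply_moves([
  {"translation":[0,0,0],"angular":[0,0,0],"grip":0.7},
  {"translation":[0,0,0],"angular":[0,0,0],"grip":0.7},
  {"translation":[0,0,-0.02],"angular":[0,0,0],"grip":0.7},
  {"translation":[0,0,-0.06],"angular":[0,0,0],"grip":0.7},
  {"translation":[0,0,-0.11],"angular":[0,0,0],"grip":0.7},
  {"translation":[0,0,-0.16],"angular":[0,0,0],"grip":0.7},
  {"translation":[0,0,-0.2],"angular":[0,0,0],"grip":0.7},
  {"translation":[0,0,-0.2],"angular":[0,0,0],"grip":0.7},
  {"translation":[0,0,-0.2],"angular":[0,0,0],"grip":0.7},
])

```text
t: 29.25
tool_pos: [0.5567, -0.0274, 0.2602]
tcp_rot: [0.555, 0.832, 0.0, 0.001]
force: [0.7, -0.9, -1.0]
opening: 0.299
finger_force: 0.0
```

```bash
python3 - <<'E'
from station import *
from h import *
go('d',110)
a=get_image("scene")["color"];b=get_image("side")["color"]
cv2.imwrite("pics/end.png",cv2.convertScaleAbs(np.hstack([cv2.resize(a[170:300,190:390],(400,260)),cv2.resize(b[170:300,150:350],(400,260))]),alpha=1.3))
E
```

```text
t 29.25 pos [ 0.5567 -0.0274  0.2602] yaw 112.61 q [ 0.39  0.41 -0.55  1.74  0.24  1.06  0.16] mom [-0.079 -0.125 -0.017] F [ 0.7 -0.9 -1. ] op 0.2987431665353167
d shift [-2.000e-04 -3.000e-04  2.017e-01] rot [0.0014 0.0009 0.0455]
```

View pics/end.png

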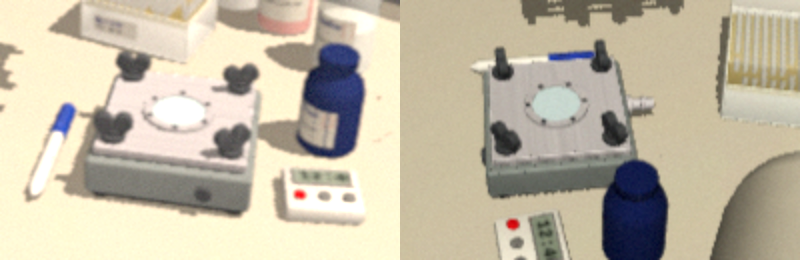

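The view shows all four blades turned, at left-crop pixels a(113,125), b(233,140), c(240,78) and d(133,65). The pen, bottle and timer are where they were, and the gripper is clear.

```bash
python3 -c "
from station import *
print(finish_job())"
```

```text
the job is handed in; nothing more can be done
None
```

All four wing screws were tightened crosswise (a, c, b, d) in two rounds, each ending about 0.15 to 0.27 rad past its bite. The pen, bottle and timer stayed where they were, and the job was handed in at about 29 s; no verdict was returned.

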